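Line up the drinking bottles by size on the filling strip

TASK

Line up the four amber drinking bottles that stand on the bench (not the spares in the crate) by size on the strip in front of the filler: stand one upright in the middle of each green pad, the smallest next to the orange card, then each larger than the last, so that the largest is next to the blue card. Never tip a bottle over.

Things in the scene. Friction and masses are not known exactly. Their poses are not given: they have to be found in the camera images.
- bottle_small_mid (a point): The smallest of four amber plastic drinking bottles with a steel cap, alike but for size, standing upright, loose: 40 mm across, 85 mm high in all. Straight-sided up to 63 mm above its base, then a shoulder and a narrower cap. This point is on its axis, half-way up (42.5 mm above its base); z points to the cap. Weighs about 50 to 180 g.
- bottle_medium_mid (a point): The second smallest of four amber plastic drinking bottles with a steel cap, alike but for size, standing upright, loose: 46 mm across, 105 mm high in all. Straight-sided up to 83 mm above its base, then a shoulder and a narrower cap. This point is on its axis, half-way up (52.5 mm above its base); z points to the cap. Weighs about 50 to 180 g.
- bottle_large_mid (a point): The second largest of four amber plastic drinking bottles with a steel cap, alike but for size, standing upright, loose: 52 mm across, 125 mm high in all. Straight-sided up to 103 mm above its base, then a shoulder and a narrower cap. This point is on its axis, half-way up (62.5 mm above its base); z points to the cap. Weighs about 50 to 180 g.
- bottle_largest_mid (a point): The largest of four amber plastic drinking bottles with a steel cap, alike but for size, standing upright, loose: 58 mm across, 145 mm high in all. Straight-sided up to 123 mm above its base, then a shoulder and a narrower cap. This point is on its axis, half-way up (72.5 mm above its base); z points to the cap. Weighs about 50 to 180 g.
- pad_1: Flat green disc, 72 mm across and 6 mm thick, the left-most (seen by the robot, left is +y) of four in a straight row, 92 mm apart, fixed on a flat 6 mm thick metal strip. Origin: centre of its underside; its top face is 6 mm above it, 12 mm above the bench. Its y axis runs along the row to the left.
- pad_2: Flat green disc, 72 mm across and 6 mm thick, second from the left (seen by the robot, left is +y) of four in a straight row, 92 mm apart, fixed on a flat 6 mm thick metal strip. Origin: centre of its underside; its top face is 6 mm above it, 12 mm above the bench. Its y axis runs along the row to the left.
- pad_3: Flat green disc, 72 mm across and 6 mm thick, third from the left (seen by the robot, left is +y) of four in a straight row, 92 mm apart, fixed on a flat 6 mm thick metal strip. Origin: centre of its underside; its top face is 6 mm above it, 12 mm above the bench. Its y axis runs along the row to the left.
- pad_4: Flat green disc, 72 mm across and 6 mm thick, the right-most (seen by the robot, left is +y) of four in a straight row, 92 mm apart, fixed on a flat 6 mm thick metal strip. Origin: centre of its underside; its top face is 6 mm above it, 12 mm above the bench. Its y axis runs along the row to the left.
- card_orange: Sloping orange card (66 x 48 mm) on a small dark stand, 48 mm high in all, fixed at one end of the strip (left or right, the other card at the other end), in line with the pads and 74 mm from the centre of the nearest. The row starts at this end. Origin: centre of its underside, on the strip.
- card_blue: Sloping blue card (66 x 48 mm) on a small dark stand, 48 mm high in all, fixed at one end of the strip (left or right, the other card at the other end), in line with the pads and 74 mm from the centre of the nearest. The row ends at this end. Origin: centre of its underside, on the strip.

How it is judged:
By the outcome, as a careful person would: the job done as asked, in the order asked, and still so for the second after the job is handed in, with the robot touching nothing.
It also fails if it takes over 96 s, if anything falls off the work surface, if the arm or the gripper's body presses on something with over 40 N, if the wrist force passes 120 N, or if a joint passes its speed limit or range.

ROBOT

A 6-joint arm with a two-finger parallel gripper is mounted at the origin on the work surface. World frame = base frame: x ahead of the robot, y to its left, z up, the work surface at z = 0. Lengths are in m, angles in degrees, forces in N, time in s.
With the tool pointing down it reaches from about 0.3 to 0.75 m from the base axis. Payload 8.5 kg.
Tool frame: the origin (TCP) lies at the very end of the fingers, on their centre line; the grasp point (between the pads) lies 19 mm behind it; x points along the fingers, y is the direction in which the jaws open and shut, and the axes are right-handed (so a half turn about x gives the same grasp; the last joint's range is limited). The gripper opens to 85 mm and grips with 20 to 120 N. Pads are 22 mm wide; open, the fingers measure 114 mm over their backs; the gripper's body (76 mm by 85 mm) begins 54 mm behind the grasp point. The pads swing forward as they close: fully open they stand 13 mm farther back than shut.
Start: joints at [-12.336, 21.807, 74.336, -0, 83.858, -12.336], TCP at [0.55, 0, 0.195] pointing down, gripper open.
Joint ranges: [-178.18, 178.18], [-50.72, 133.34], [12.68, 142.11], [-81.47, 261.47], [9.98, 163.14], [-165.26, 165.26]. Speed limits (degrees/s): [136.94, 136.94, 180, 180, 180, 180].

INTERFACE

Orientations are given as a 3x3 rotation matrix whose columns are the frame's x, y, z axes.
In Python, from rig import sensors, cams, env gives the robot as it stands.
- The arm moves only by the shell command python3 -m crank 'ROWS' [FORCE]. ROWS is a JSON object of lists of equal length, an entry for each row: "hand": the closure in counts, from 0 (fully open) to 255 (shut); "translation": the shift along the tool's x, y, z in m, a list of three; "dr": the turn, a rotation vector about the tool's x, y, z in rad, a list of three. A call has 1 to 5 rows; each row is the pose to reach, as a shift and turn from the pose commanded when the call began, along the tool's axes at that moment; what a row does not reach only later rows make up. A row lasts 1/10 s, in which the tool goes at most 50 mm and 8.59 degrees, less where a joint would pass 70% of its speed; a pose out of reach is approached as far as the arm can. A call with a gripper value outside its range is refused whole. The fingers move at their own pace and stop on an object; FORCE is the grip in N (left out, the last holds). Time passes only in rows, so rows that repeat a pose let the fingers close. It gives the time, the measured TCP pose, the force and the opening at its end, in the units of the state.
- sensors.observe(): the state, without advancing time (a new reading comes with each control period).
- cams.get_image(name): name is "scene" or "side" or "wrist"; returns (picture, depth): 384x512x3 uint8, blue, green, red; 384x512 float32, m along the optical axis (not along the pixel's ray), 0 where there is no reading.
- cams.calibration(name): a dict with "vertical_fov" (degrees; the focal length in pixels is half the picture's height over the tangent of half this angle, whatever the lens; pixels are square), "cx", "cy" (the principal point, pixels), "extrinsics" (4x4, takes a point from camera to world coordinates). Camera axes: x right, y down, z forward; pixel columns grow to the right and rows downward; lengths in m; the calibration is good to about 2 mm. The wrist camera is an equidistant fisheye: a pixel r from the principal point sees the ray r / f radians off the axis. A picture is of the moment at which its call begins: read the wrist's pose just before it. calibration takes no time and is no camera call; for the wrist camera it gives the pose at the moment of the call.
- env.close_job(): hands the job in, once; it reports no verdict.
The state is a dict: "time_s": time; "q": joint angles; "qvel": joint speeds; "joint_efforts": joint torques, N m; "position": TCP position; "tool_rot": TCP orientation; "ft_force": force on the tool from outside, world axes, zero at the start; "wrist_torque": the same for the moment, N m; "grip_width": finger opening in m.
Only numpy, scipy, OpenCV 4.12 (cv2) and the standard library are available. Lean on these libraries where they do the work, as an engineer would, in place of code of your own. Each camera call takes 0.05 s, during which the arm holds its last target. There are 200 camera calls.

## Working session

There is one attempt and no reset: what is moved stays moved. The work goes in short steps, Python scripts to look and compute and a shell command to move; the robot and the scene stay as the last step left them, time stands still between calls to the robot, and variables do not carry over. Pictures are saved under pics/ and viewed, about 12 in all and at most 16, crops included, and the job is handed in when it is done.

```bash
mkdir -p pics; ls
python3 - <<'E'
from rig import sensors,cams
import cv2,numpy as np
s=sensors.observe();print(s['time_s'],s['position'],s['tool_rot'],s['grip_width'])
for n in("scene","side"):
    im,d=cams.get_image(n);cv2.imwrite(f'pics/{n}0.png',im);np.savez(f'{n}0.npz',im=im,d=d)
    print(n,cams.calibration(n))
E
```

```text
pics
0.0 [5.49640340e-01 7.33349168e-05 1.94612668e-01] [[-1.45677179e-03  9.99998939e-01 -1.26529625e-06]
 [ 3.19529275e-04 -7.99815798e-07 -9.99999949e-01]
 [-9.99998888e-01 -1.45677212e-03 -3.19527771e-04]] 0.08544663122999682
scene {'vertical_fov': 50.394422471161484, 'cx': 246.31465153051516, 'cy': 194.01655612330782, 'extrinsics': array([[-0.74132935,  0.36032907, -0.56620999,  1.07848575],
       [ 0.67086327,  0.42213337, -0.60970968,  0.60037115],
       [ 0.01932001, -0.83184517, -0.5546714 ,  0.62492519],
       [ 0.        ,  0.        ,  0.        ,  1.        ]])}
side {'vertical_fov': 54.270692474310096, 'cx': 248.68353004516837, 'cy': 193.2874048144849, 'extrinsics': array([[-0.93675057, -0.22322493,  0.26957188,  0.34464085],
       [-0.34935711,  0.54977961, -0.75874369,  0.58492887],
       [ 0.02116539, -0.80493044, -0.59299158,  0.51776281],
       [ 0.        ,  0.        ,  0.        ,  1.        ]])}
```

View pics/scene0.png

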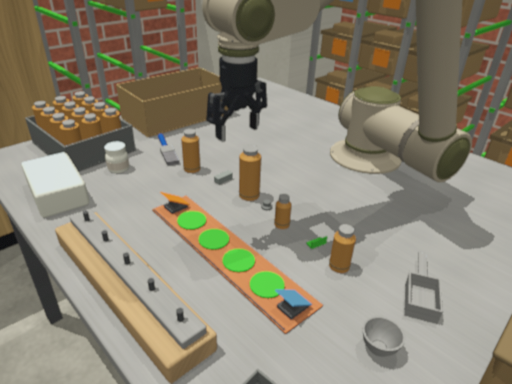

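View pics/side0.png

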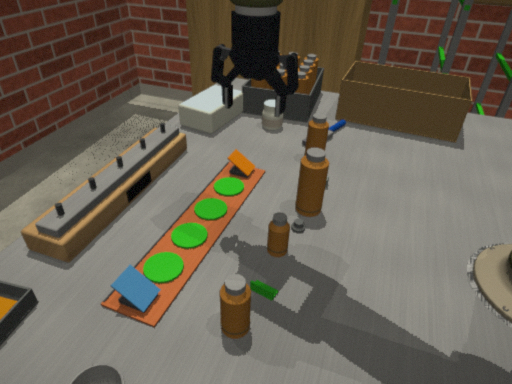

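The scene view shows bottles at px (191,152), (250,174), (283,211) and (342,249), four pads from (192,220) to (267,285), the orange card at (175,203) and the blue one at (293,300). The side view agrees. There are small loose items near the bottles. The blue card is at the +y end.

```bash
cat > h.py <<'E'
import numpy as np,cv2
from rig import cams
from scipy.optimize import least_squares
def foc(c): return 192/np.tan(np.radians(c['vertical_fov']/2))
def world(c,d):
    f=foc(c);v,u=np.mgrid[:384,:512]
    P=np.stack([(u-c['cx'])/f*d,(v-c['cy'])/f*d,d],-1)
    E=c['extrinsics'];return P@E[:3,:3].T+E[:3,3]
def ray(c,u,v,z):
    f=foc(c);E=c['extrinsics'];r=E[:3,:3]@np.array([(u-c['cx'])/f,(v-c['cy'])/f,1])
    return E[:3,3]+r*(z-E[2,3])/r[2]
def blobs(im,lo,hi,amin):
    m=cv2.inRange(cv2.cvtColor(im,cv2.COLOR_BGR2HSV),lo,hi)
    n,l,st,ce=cv2.connectedComponentsWithStats(m)
    return [(l==i,ce[i],st[i]) for i in range(1,n) if st[i][4]>amin]
def fit(P):  # circle fit to wall points
    w=lambda p:np.hypot(P[:,0]-p[0],P[:,1]-p[1])-p[2]
    return least_squares(w,[*P[:,:2].mean(0),.025],loss='soft_l1',f_scale=.002).x
E
python3 - <<'E'
from h import *
np.set_printoptions(precision=4,suppress=True)
for n in("scene","side"):
    c=cams.calibration(n);z=np.load(n+'0.npz');im,d=z['im'],z['d'];W=world(c,d)
    for m,ce,st in blobs(im,(50,150,90),(70,255,255),150):print(n,'green',ce,st[4],ray(c,*ce,.012))
    for col,lo,hi in(('amber/orange',(5,120,40),(20,255,255)),('blue',(95,100,60),(115,255,255))):
        for m,ce,st in blobs(im,lo,hi,120):
            k=m&(d>0);P=W[k]
            if P[:,2].max()<.02 or np.ptp(P[:,0])>.3:continue
            q=P[(P[:,2]>.02)&(P[:,2]<.06)]
            print(n,col,ce.round(),st[4],'mean',P.mean(0),'zmax',np.percentile(P[:,2],98),'circ',fit(q) if len(q)>20 else '')
E
```

```text
scene green [51.2105 13.8026] 152 [-0.0782 -2.8826  0.012 ]
scene green [64.1948 71.7468] 154 [ 0.4084 -1.4208  0.012 ]
scene green [191.3342 219.95  ] 380 [ 0.633 -0.076  0.012]
scene green [213.3853 238.8686] 449 [0.6367 0.016  0.012 ]
scene green [238.189  260.0936] 545 [0.6403 0.1074 0.012 ]
scene green [265.7416 283.9107] 627 [0.6443 0.1972 0.012 ]
scene amber/orange [392.   4.] 189 mean [-0.8323 -0.4858  0.3161] zmax 0.3376246641592879 circ 
scene amber/orange [105.  16.] 220 mean [-0.1443 -2.086   0.1055] zmax 0.1436741481595066 circ 
scene amber/orange [52. 23.] 205 mean [ 0.194  -2.0825  0.1046] zmax 0.14535218625687604 circ 
scene amber/orange [159.  23.] 299 mean [-0.5401 -2.0873  0.0151] zmax 0.04527415764079691 circ [-0.5085 -5.4021  3.3162]
scene amber/orange [116.  29.] 233 mean [-0.2059 -2.088   0.0153] zmax 0.0457741410303614 circ [-0.1995 -2.4146  0.3296]
scene amber/orange [339.  47.] 294 mean [-0.8319 -0.7486  0.0717] zmax 0.11625084532312717 circ [-1.0885 -0.737   0.2586]
scene amber/orange [381.  57.] 354 mean [-0.8324 -0.4886  0.0715] zmax 0.11548300763805737 c
[... 2524 characters left out ...]
935]
side amber/orange [191. 241.] 4639 mean [0.6262 0.099  0.0071] zmax 0.04227075622937177 circ [ 0.6301 -0.1486  0.0196]
side amber/orange [311. 186.] 1431 mean [ 0.4354 -0.0526  0.0734] zmax 0.1292206270292431 circ [ 0.4393 -0.0746  0.0287]
side amber/orange [278. 240.] 602 mean [0.4616 0.0892 0.0406] zmax 0.07008188081524114 circ [0.4656 0.0747 0.0194]
side amber/orange [235. 313.] 1272 mean [0.4709 0.2751 0.0551] zmax 0.09004509315271653 circ [0.4777 0.2595 0.0228]
side amber/orange [  6. 305.] 227 mean [0.8211 0.3687 0.02  ] zmax 0.022935954213115717 circ [0.82   0.3711 0.0105]
side blue [136. 288.] 1168 mean [0.6433 0.275  0.034 ] zmax 0.051920963491465286 circ [0.6464 0.2744 0.019 ]
```

Run:
```python
from h import *
from rig import sensors
np.set_printoptions(precision=4,suppress=True)
for n in("scene","side"):
    c=cams.calibration(n);z=np.load(n+'0.npz');im,d=z['im'],z['d'];W=world(c,d)
    for m,ce,st in blobs(im,(50,150,90),(70,255,255),300):
        P=W[m&(d>0)];print(n,np.median(P,0),(P[:,:2].min(0)+P[:,:2].max(0))/2)
    k=(d>0)&(W[...,0]>.68)&(W[...,0]<.9)&(W[...,1]>-.1)&(W[...,1]<.22)&(W[...,2]>.02)&(W[...,2]<.2)
    for zz in(.02,.04,.06,.08):print(n,'filler minx above',zz,np.percentile(W[k&(W[...,2]>zz)][:,0],1) if (k&(W[...,2]>zz)).any() else '')
c=cams.calibration('wrist');im,d=cams.get_image('wrist');f=foc(c);cv2.imwrite('pics/w0.png',im)
for m,ce,st in blobs(im,(50,150,90),(70,255,255),200):
    u=ce-[c['cx'],c['cy']];r=np.hypot(*u);t=r/f;E=c['extrinsics']
    v=E[:3,:3]@np.r_[np.sin(t)*u/r,np.cos(t)];print('wrist',ce,st,E[:3,3]+v*(.012-E[2,3])/v[2])
```

```text
scene [ 0.6328 -0.0765  0.0119] [ 0.6324 -0.0805]
scene [0.6368 0.0158 0.012 ] [0.6361 0.0147]
scene [0.6405 0.107  0.0121] [0.6391 0.1068]
scene [0.6451 0.1973 0.0121] [0.643  0.1973]
scene filler minx above 0.02 0.8127638931943127
scene filler minx above 0.04 0.8127638931943127
scene filler minx above 0.06 0.8263842210784004
scene filler minx above 0.08 0.8445495590288029
side [ 0.6286 -0.0729  0.0106] [ 0.6295 -0.0746]
side [0.6324 0.0191 0.0107] [0.633  0.0167]
side [0.6356 0.1107 0.0108] [0.6365 0.1084]
side [0.6394 0.2027 0.0109] [0.6408 0.201 ]
side filler minx above 0.02 0.8067764336587172
side filler minx above 0.04 0.8085064977700784
side filler minx above 0.06 0.8232153230630156
side filler minx above 0.08 0.8422793178250932
```

View pics/w0.png

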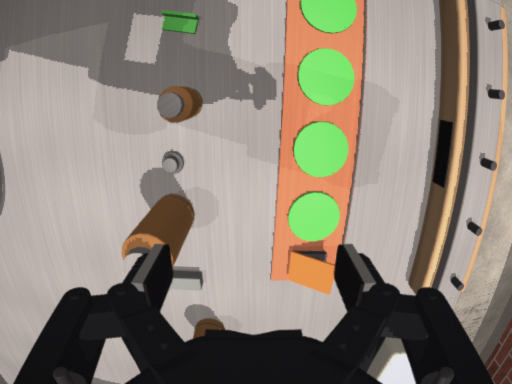

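The wrist view shows the pads at (329,10), (326,76), (321,149) and (314,216), with the orange card at (313,271). The small bottle's cap is at (172,104). My mask missed this lighter green, so I'll loosen it.

Run:
```python
from h import *
np.set_printoptions(precision=4,suppress=True)
c=cams.calibration('wrist');im=cv2.imread('pics/w0.png');f=foc(c);E=c['extrinsics']
def cast(p,z):
    u=np.array(p)-[c['cx'],c['cy']];r=np.hypot(*u);t=r/f
    v=E[:3,:3]@np.r_[np.sin(t)*u/r,np.cos(t)];return E[:3,3]+v*(z-E[2,3])/v[2]
for m,ce,st in blobs(im,(45,90,90),(75,255,255),1000):
    print('wrist',ce,st,cast(ce,.012))
print('small cap',cast((171,104),.085))
```

```text
wrist [329.1205  13.787 ] [ 301    0   56   33 1502] [0.6415 0.1879 0.012 ]
wrist [325.6038  76.3544] [ 298   48   56   57 2486] [0.6368 0.1074 0.012 ]
wrist [320.3729 148.8661] [ 294  122   54   55 2360] [0.6331 0.0169 0.012 ]
wrist [313.4146 215.909 ] [ 288  192   52   49 1956] [ 0.6297 -0.0736  0.012 ]
small cap [0.4689 0.0753 0.085 ]
```

```bash
python3 -m crank '{"hand":[0,0,0,0,0],"translation":[[0,-0.028,-0.025],[0,-0.056,-0.05],[0,-0.083,-0.0745],[0.04,-0.083,-0.0745],[0.08,-0.083,-0.0745]],"dr":[[0,0,0],[0,0,0],[0,0,0],[0,0,0],[0,0,0]]}' 40; python3 -m crank '{"hand":[0,0,0,0,0],"translation":[[0.03,0,0],[0.06,0,0],[0.085,0,0],[0.09,0,0],[0.09,0,0]],"dr":[[0,0,0],[0,0,0],[0,0,0],[0,0,0],[0,0,0]]}'
```

```text
time_s: 0.65
position: [0.4669, 0.0752, 0.1152]
tool_rot: [[0.003, 1.0, 0.001], [-0.0, 0.001, -1.0], [-1.0, 0.003, 0.0]]
ft_force: [1.6, -0.4, 0.7]
grip_width: 0.0855
time_s: 1.15
position: [0.4668, 0.0745, 0.0251]
tool_rot: [[-0.001, 1.0, -0.0], [0.0, -0.0, -1.0], [-1.0, -0.001, -0.0]]
ft_force: [1.2, 0.9, 0.2]
grip_width: 0.0856
```

```bash
Z='[[0,0,0],[0,0,0],[0,0,0],[0,0,0],[0,0,0]]'; python3 -m crank '{"hand":[80,110,130,255,255],"translation":[[0,0,0],[0,0,0],[0,0,0],[0,0,0],[0,0,0]],"dr":[[0,0,0],[0,0,0],[0,0,0],[0,0,0],[0,0,0]]}' 40; python3 -m crank '{"hand":[255,255,255,255,255],"translation":[[0,0,0],[0,0,0],[-0.005,0,0],[-0.015,0,0],[-0.03,0,0]],"dr":[[0,0,0],[0,0,0],[0,0,0],[0,0,0],[0,0,0]]}'
```

```text
time_s: 1.65
position: [0.4673, 0.0745, 0.0262]
tool_rot: [[0.001, 1.0, 0.0], [-0.0, 0.0, -1.0], [-1.0, 0.001, 0.0]]
ft_force: [-2.2, -0.5, 7.3]
grip_width: 0.0348
time_s: 2.15
position: [0.4667, 0.0745, 0.0558]
tool_rot: [[-0.001, 1.0, -0.0], [0.0, -0.0, -1.0], [-1.0, -0.001, -0.0]]
ft_force: [-0.2, -0.7, -0.3]
grip_width: 0.0346
```

Run:
```python
from h import *
im,d=cams.get_image('side');im2,_=cams.get_image('scene')
cv2.imwrite('pics/g1.png',np.hstack([cv2.resize(im[120:300,180:380],None,fx=2,fy=2),cv2.resize(im2[100:280,190:390],None,fx=2,fy=2)]))
```

```text
(no output)
```

View pics/g1.png

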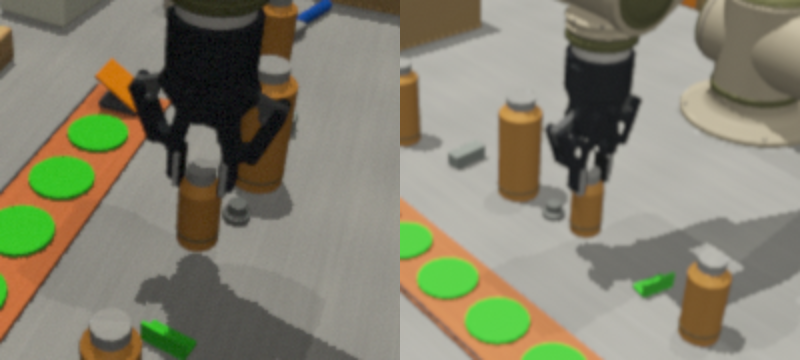

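Run:
```python
from h import *
from rig import sensors
np.set_printoptions(precision=4,suppress=True)
for n in("scene","side"):
    c=cams.calibration(n);im,d=cams.get_image(n);W=world(c,d)
    for m,ce,st in blobs(im,(5,120,40),(20,255,255),120):
        P=W[m&(d>0)]
        if np.hypot(*(P.mean(0)[:2]-[.467,.0745]))<.04: print(n,ce,P.mean(0),np.percentile(P[:,2],[1,99]),fit(P[P[:,2]<.07]))
s=sensors.observe();print(s['ft_force'],s['grip_width'])
```

```text
scene [283.1645 205.5129] [0.4796 0.0839 0.0706] [0.0384 0.1026] [0.4675 0.0728 0.0194]
side [278.2644 227.0321] [0.4627 0.0894 0.0709] [0.0338 0.1008] [0.4663 0.0747 0.0195]
[-0.3915 -0.6831 -0.0236] 0.03428335715697449
```

The bottle did lift, with its base at about 30 mm. The width reading simply runs about 5 mm low. I'll carry it to pad 4.

```bash
python3 -m crank '{"hand":[255,255,255,255,255],"translation":[[-0.012,0.008,0.007],[-0.02,0.028,0.025],[-0.02,0.055,0.05],[-0.02,0.082,0.074],[-0.02,0.105,0.095]],"dr":[[0,0,0],[0,0,0],[0,0,0],[0,0,0],[0,0,0]]}'; python3 -m crank '{"hand":[255,255,255,255,255],"translation":[[0,0.025,0.022],[0,0.045,0.042],[0,0.055,0.05],[0,0.0585,0.053],[0.008,0.0585,0.053]],"dr":[[0,0,0],[0,0,0],[0,0,0],[0,0,0],[0,0,0]]}'
```

```text
time_s: 2.85
position: [0.5728, -0.0217, 0.0745]
tool_rot: [[-0.001, 1.0, -0.0], [0.0, -0.0, -1.0], [-1.0, -0.001, -0.0]]
ft_force: [0.2, 0.5, -1.3]
grip_width: 0.0346
time_s: 3.35
position: [0.6308, -0.0736, 0.0671]
tool_rot: [[0.001, 1.0, -0.0], [-0.0, -0.0, -1.0], [-1.0, 0.001, 0.0]]
ft_force: [-0.1, -0.4, -0.6]
grip_width: 0.0345
```

```bash
python3 -m crank '{"hand":[255,255,255,255,255],"translation":[[0.01,0,0],[0.018,0,0],[0.024,0,0],[0.027,0,0],[0.027,0,0]],"dr":[[0,0,0],[0,0,0],[0,0,0],[0,0,0],[0,0,0]]}'
```

```text
time_s: 3.85
position: [0.6302, -0.0733, 0.0398]
tool_rot: [[-0.001, 1.0, 0.0], [0.0, 0.0, -1.0], [-1.0, -0.001, -0.0]]
ft_force: [-0.3, -0.2, -0.6]
grip_width: 0.0346
```

```bash
python3 -m crank '{"hand":[255,255],"translation":[[0.001,0,0],[0.001,0,0]],"dr":[[0,0,0],[0,0,0]]}'; python3 -m crank '{"hand":[255,255],"translation":[[0.001,0,0],[0.001,0,0]],"dr":[[0,0,0],[0,0,0]]}'
```

```text
time_s: 4.05
position: [0.6306, -0.0735, 0.0394]
tool_rot: [[0.0, 1.0, 0.0], [-0.0, 0.0, -1.0], [-1.0, 0.0, 0.0]]
ft_force: [0.0, 0.7, -1.3]
grip_width: 0.0347
time_s: 4.25
position: [0.6306, -0.0736, 0.0385]
tool_rot: [[0.001, 1.0, -0.0], [-0.0, -0.0, -1.0], [-1.0, 0.001, 0.0]]
ft_force: [-0.1, 0.2, -0.0]
grip_width: 0.0349
```

```bash
python3 -m crank '{"hand":[255,255],"translation":[[0.001,0,0],[0.001,0,0]],"dr":[[0,0,0],[0,0,0]]}'; python3 -m crank '{"hand":[255,255],"translation":[[0.001,0,0],[0.001,0,0]],"dr":[[0,0,0],[0,0,0]]}'
```

```text
time_s: 4.45
position: [0.6308, -0.0737, 0.0383]
tool_rot: [[0.001, 1.0, -0.0], [-0.001, -0.0, -1.0], [-1.0, 0.001, 0.001]]
ft_force: [-2.7, 0.1, 6.2]
grip_width: 0.0346
time_s: 4.65
position: [0.6309, -0.0737, 0.0382]
tool_rot: [[0.002, 1.0, 0.0], [-0.001, 0.0, -1.0], [-1.0, 0.002, 0.001]]
ft_force: [-4.2, 0.9, 12.3]
grip_width: 0.0344
```

```bash
python3 -m crank '{"hand":[255,110,90,40,0],"translation":[[-0.0015,0,0],[-0.0015,0,0],[-0.0015,0,0],[-0.0015,0,0],[-0.0015,0,0]],"dr":[[0,0,0],[0,0,0],[0,0,0],[0,0,0],[0,0,0]]}'; python3 -m crank '{"hand":[0,0,0,0,0],"translation":[[0,0,0],[0,0,0],[-0.03,0,0],[-0.075,0,0],[-0.12,0,0]],"dr":[[0,0,0],[0,0,0],[0,0,0],[0,0,0],[0,0,0]]}'; python3 -m crank '{"hand":[0,0,0,0,0],"translation":[[-0.02,-0.015,-0.03],[-0.02,-0.034,-0.073],[-0.02,-0.053,-0.116],[-0.02,-0.072,-0.159],[-0.02,-0.091,-0.202]],"dr":[[0,0,0],[0,0,0],[0,0,0],[0,0,0],[0,0,0]]}'
python3 - <<'E'
from h import *
c=cams.calibration('scene');im,d=cams.get_image('scene');W=world(c,d)
im2,_=cams.get_image('side')
cv2.imwrite('pics/p1.png',np.hstack([im[90:320,130:400],im2[90:320,100:370]]))
E
```

```text
time_s: 5.15
position: [0.6304, -0.0735, 0.0375]
tool_rot: [[-0.0, 1.0, -0.0], [0.0, -0.0, -1.0], [-1.0, -0.0, -0.0]]
ft_force: [0.1, 0.5, 1.2]
grip_width: 0.0816
time_s: 5.65
position: [0.6301, -0.0734, 0.1589]
tool_rot: [[-0.001, 1.0, -0.0], [0.0, -0.0, -1.0], [-1.0, -0.001, -0.0]]
ft_force: [-0.4, -0.4, 0.7]
grip_width: 0.0853
time_s: 6.15
position: [0.5384, 0.13, 0.1779]
tool_rot: [[0.0, 1.0, -0.0], [0.0, -0.0, -1.0], [-1.0, 0.0, -0.0]]
ft_force: [1.2, 0.4, 0.5]
grip_width: 0.0855
```

View pics/p1.png

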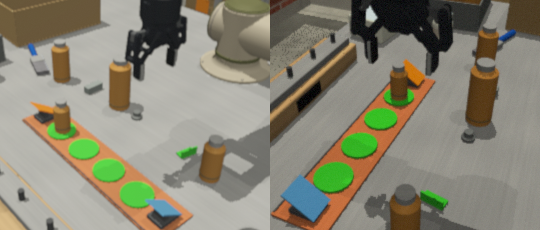

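The small bottle stands on pad 4 (left crop at (62,118), right crop at (398,85)). Next is the medium one.

```bash
python3 -m crank '{"hand":[0,0,0,0,0],"translation":[[0,-0.02,-0.043],[0,-0.04,-0.086],[0,-0.0605,-0.1295],[0,-0.0605,-0.1295],[0.03,-0.0605,-0.1295]],"dr":[[0,0,0],[0,0,0],[0,0,0],[0,0,0],[0,0,0]]}'
```

```text
time_s: 6.75
position: [0.4808, 0.2592, 0.1505]
tool_rot: [[0.008, 1.0, 0.002], [0.002, 0.002, -1.0], [-1.0, 0.008, -0.002]]
ft_force: [0.6, -0.4, -0.4]
grip_width: 0.0851
```

```bash
python3 -m crank '{"hand":[0,0,0,0,0],"translation":[[0,0,0],[0.03,0,0],[0.06,0,0],[0.09,0,0],[0.106,0,0]],"dr":[[0,0,0],[0,0,0],[0,0,0],[0,0,0],[0,0,0]]}'; python3 -m crank '{"hand":[40,80,110,255,255],"translation":[[0,0,0],[0,0,0],[0,0,0],[0,0,0],[0,0,0]],"dr":[[0,0,0],[0,0,0],[0,0,0],[0,0,0],[0,0,0]]}' 45; python3 -m crank '{"hand":[255,255,255,255,255],"translation":[[0,0,0],[0,0,0],[-0.005,0,0],[-0.02,0,0],[-0.04,0,0]],"dr":[[0,0,0],[0,0,0],[0,0,0],[0,0,0],[0,0,0]]}'
```

```text
time_s: 7.25
position: [0.4791, 0.2569, 0.0404]
tool_rot: [[-0.002, 1.0, -0.001], [-0.001, -0.001, -1.0], [-1.0, -0.002, 0.001]]
ft_force: [-0.3, -0.7, -0.2]
grip_width: 0.0855
time_s: 7.75
position: [0.4797, 0.2582, 0.0435]
tool_rot: [[0.003, 1.0, -0.0], [0.001, -0.0, -1.0], [-1.0, 0.003, -0.001]]
ft_force: [-1.3, 0.3, 6.5]
grip_width: 0.0416
time_s: 8.25
position: [0.4787, 0.2579, 0.0823]
tool_rot: [[-0.001, 1.0, 0.0], [-0.0, 0.0, -1.0], [-1.0, -0.001, 0.0]]
ft_force: [0.3, 1.0, -0.8]
grip_width: 0.0419
```

```bash
python3 -m crank '{"hand":[255,255,255,255,255],"translation":[[-0.01,0.008,0.012],[-0.01,0.022,0.034],[-0.01,0.04,0.062],[-0.01,0.058,0.09],[-0.01,0.076,0.118]],"dr":[[0,0,0],[0,0,0],[0,0,0],[0,0,0],[0,0,0]]}'; python3 -m crank '{"hand":[255,255,255,255,255],"translation":[[0,0.018,0.028],[0,0.036,0.056],[0,0.054,0.084],[0,0.07,0.109],[0,0.079,0.122]],"dr":[[0,0,0],[0,0,0],[0,0,0],[0,0,0],[0,0,0]]}'; python3 -m crank '{"hand":[255,255,255,255,255],"translation":[[0,0,0],[0.012,0,0],[0.024,0,0],[0.034,0,0],[0.036,0,0]],"dr":[[0,0,0],[0,0,0],[0,0,0],[0,0,0],[0,0,0]]}'
```

```text
time_s: 8.75
position: [0.556, 0.1379, 0.092]
tool_rot: [[0.0, 1.0, -0.0], [-0.0, -0.0, -1.0], [-1.0, 0.0, 0.0]]
ft_force: [0.4, 1.3, -0.6]
grip_width: 0.0416
time_s: 9.25
position: [0.635, 0.0149, 0.0917]
tool_rot: [[0.0, 1.0, -0.002], [-0.001, -0.002, -1.0], [-1.0, 0.0, 0.001]]
ft_force: [0.2, 0.1, 0.0]
grip_width: 0.0415
time_s: 9.75
position: [0.6325, 0.019, 0.0548]
tool_rot: [[-0.003, 1.0, 0.001], [0.0, 0.001, -1.0], [-1.0, -0.003, -0.0]]
ft_force: [-6.4, 0.6, 13.9]
grip_width: 0.0416
```

```bash
python3 -m crank '{"hand":[255,255,255],"translation":[[-0.0005,0.001,0],[-0.001,0.001,0],[-0.001,0.001,0]],"dr":[[0,0,0],[0,0,0],[0,0,0]]}'; python3 -m crank '{"hand":[100,80,50,0,0],"translation":[[0,0,0],[0,0,0],[0,0,0],[0,0,0],[0,0,0]],"dr":[[0,0,0],[0,0,0],[0,0,0],[0,0,0],[0,0,0]]}';  python3 -m crank '{"hand":[0,0,0,0,0],"translation":[[0,0,0],[-0.03,0,0],[-0.07,0,0],[-0.115,0,0],[-0.16,0,0]],"dr":[[0,0,0],[0,0,0],[0,0,0],[0,0,0],[0,0,0]]}'
```

```text
time_s: 10.05
position: [0.6349, 0.0184, 0.0565]
tool_rot: [[-0.0, 1.0, 0.001], [0.0, 0.001, -1.0], [-1.0, -0.0, -0.0]]
ft_force: [0.2, 0.1, -1.9]
grip_width: 0.0422
time_s: 10.55
position: [0.635, 0.018, 0.0568]
tool_rot: [[0.0, 1.0, -0.0], [-0.0, -0.0, -1.0], [-1.0, 0.0, 0.0]]
ft_force: [0.3, -0.3, -0.3]
grip_width: 0.0854
time_s: 11.05
position: [0.6346, 0.0181, 0.2185]
tool_rot: [[-0.0, 1.0, 0.0], [0.0, 0.0, -1.0], [-1.0, -0.0, -0.0]]
ft_force: [0.8, -0.1, 0.1]
grip_width: 0.0857
```

```bash
python3 -m crank '{"hand":[0,0,0,0,0],"translation":[[0,-0.04,0.019],[0,-0.08,0.038],[0,-0.12,0.057],[0,-0.16,0.076],[0,-0.194,0.0935]],"dr":[[0,0,0],[0,0,0],[0,0,0],[0,0,0],[0,0,0]]}'; python3 -m crank '{"hand":[0,0,0,0],"translation":[[0,0,0],[0,0,0],[0,0,0],[0.02,0,0]],"dr":[[0,0,0],[0,0,0],[0,0,0],[0,0,0]]}'
python3 - <<'E'
from h import *
np.set_printoptions(precision=4,suppress=True)
O=[]
for n in("scene","side"):
    c=cams.calibration(n);im,d=cams.get_image(n);W=world(c,d);O.append(im[90:320,110:380])
    k=(d>0)&(cv2.inRange(cv2.cvtColor(im,cv2.COLOR_BGR2HSV),(5,120,40),(20,255,255))>0)
    for x,y in((.6305,-.0735),(.634,.018),(.44,-.0755),(.475,-.293)):
        P=W[k&(np.hypot(W[...,0]-x,W[...,1]-y)<.045)&(W[...,2]>.025)&(W[...,2]<.09)]
        if len(P)>50:print(n,len(P),fit(P))
cv2.imwrite('pics/p2.png',np.hstack(O))
E
```

```text
time_s: 11.55
position: [0.439, -0.0759, 0.2168]
tool_rot: [[0.0, 1.0, 0.0], [-0.0, 0.0, -1.0], [-1.0, 0.0, 0.0]]
ft_force: [-0.3, -1.5, 0.3]
grip_width: 0.0858
time_s: 11.95
position: [0.443, -0.0757, 0.198]
tool_rot: [[0.004, 1.0, 0.001], [-0.002, 0.001, -1.0], [-1.0, 0.004, 0.002]]
ft_force: [0.9, -0.7, -0.7]
grip_width: 0.0851
scene 342 [ 0.6309 -0.0739  0.0178]
scene 423 [0.6359 0.0195 0.0226]
scene 403 [ 0.4403 -0.0764  0.0283]
scene 307 [ 0.4757 -0.2933  0.025 ]
side 379 [ 0.6285 -0.0717  0.0177]
side 520 [0.6352 0.0217 0.0226]
side 653 [ 0.4393 -0.0746  0.0288]
side 299 [ 0.4746 -0.2912  0.0251]
```

View pics/p2.png

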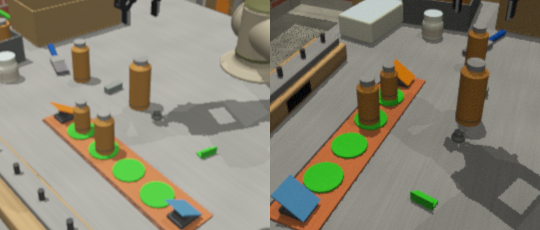

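Both placed bottles are upright and centred within about 3 mm (left crop at (82,117) and (104,133)). Next is the largest.

```bash
python3 -m crank '{"hand":[0,0,0,0,0],"translation":[[0.03,0,0],[0.06,0,0],[0.09,0,0],[0.1155,0,0],[0.1155,0,0]],"dr":[[0,0,0],[0,0,0],[0,0,0],[0,0,0],[0,0,0]]}'; python3 -m crank '{"hand":[20,40,60,255,255],"translation":[[0,0,0],[0,0,0],[0,0,0],[0,0,0],[0,0,0]],"dr":[[0,0,0],[0,0,0],[0,0,0],[0,0,0],[0,0,0]]}' 50; python3 -m crank '{"hand":[255,255,255,255,255],"translation":[[0,0,0],[0,0,0],[-0.005,0,0],[-0.02,0,0],[-0.04,0,0]],"dr":[[0,0,0],[0,0,0],[0,0,0],[0,0,0],[0,0,0]]}'
```

```text
time_s: 12.55
position: [0.4402, -0.0747, 0.0792]
tool_rot: [[-0.005, 1.0, 0.001], [0.002, 0.001, -1.0], [-1.0, -0.005, -0.002]]
ft_force: [0.3, 0.2, 0.6]
grip_width: 0.0857
time_s: 13.05
position: [0.4415, -0.0759, 0.0827]
tool_rot: [[0.002, 1.0, 0.0], [-0.001, 0.0, -1.0], [-1.0, 0.002, 0.001]]
ft_force: [-3.0, -0.2, 11.7]
grip_width: 0.0528
time_s: 13.55
position: [0.4405, -0.0753, 0.1215]
tool_rot: [[-0.002, 1.0, -0.0], [0.001, -0.0, -1.0], [-1.0, -0.002, -0.001]]
ft_force: [-0.4, 0.3, -0.6]
grip_width: 0.0528
```

```bash
python3 -m crank '{"hand":[255,255,255,255,255],"translation":[[-0.01,0.007,-0.01],[-0.01,0.022,-0.03],[-0.01,0.042,-0.058],[-0.01,0.062,-0.086],[-0.01,0.083,-0.114]],"dr":[[0,0,0],[0,0,0],[0,0,0],[0,0,0],[0,0,0]]}'; python3 -m crank '{"hand":[255,255,255,255,255],"translation":[[0,0.02,-0.028],[0,0.04,-0.056],[0,0.06,-0.084],[0,0.08,-0.11],[0,0.097,-0.133]],"dr":[[0,0,0],[0,0,0],[0,0,0],[0,0,0],[0,0,0]]}'; python3 -m crank '{"hand":[255,255,255,255,255],"translation":[[0,0.012,-0.017],[0,0.02,-0.028],[0,0.02,-0.028],[0,0.02,-0.028],[0.01,0.02,-0.028]],"dr":[[0,0,0],[0,0,0],[0,0,0],[0,0,0],[0,0,0]]}'
```

```text
time_s: 14.05
position: [0.5245, 0.0397, 0.1316]
tool_rot: [[0.0, 1.0, -0.0], [0.0, -0.0, -1.0], [-1.0, 0.0, -0.0]]
ft_force: [0.3, -0.7, -1.9]
grip_width: 0.0526
time_s: 14.55
position: [0.6216, 0.173, 0.1313]
tool_rot: [[-0.0, 1.0, 0.0], [0.0, 0.0, -1.0], [-1.0, -0.0, -0.0]]
ft_force: [0.0, -0.7, -1.4]
grip_width: 0.0531
time_s: 15.05
position: [0.6413, 0.1989, 0.1224]
tool_rot: [[0.003, 1.0, -0.001], [0.0, -0.001, -1.0], [-1.0, 0.003, -0.0]]
ft_force: [-0.1, -0.4, -0.8]
grip_width: 0.0521
```

Lower it to about .0945, then check contact.

```bash
python3 -m crank '{"hand":[255,255,255,255,255],"translation":[[0.008,0,0],[0.016,0,0],[0.023,0,0],[0.027,0,0],[0.027,0,0]],"dr":[[0,0,0],[0,0,0],[0,0,0],[0,0,0],[0,0,0]]}'; python3 -m crank '{"hand":[255,255],"translation":[[0.001,0,0],[0.001,0,0]],"dr":[[0,0,0],[0,0,0]]}'
```

```text
time_s: 15.55
position: [0.6409, 0.1995, 0.0951]
tool_rot: [[0.001, 1.0, 0.0], [0.0, 0.0, -1.0], [-1.0, 0.001, -0.0]]
ft_force: [-2.8, -0.3, 5.3]
grip_width: 0.0527
time_s: 15.75
position: [0.641, 0.1996, 0.095]
tool_rot: [[0.001, 1.0, 0.0], [0.0, 0.0, -1.0], [-1.0, 0.001, -0.0]]
ft_force: [-4.3, -0.1, 10.4]
grip_width: 0.0524
```

```bash
python3 -m crank '{"hand":[255,70,50,20,0],"translation":[[-0.001,0,0],[-0.001,0,0],[-0.001,0,0],[-0.001,0,0],[-0.001,0,0]],"dr":[[0,0,0],[0,0,0],[0,0,0],[0,0,0],[0,0,0]]}'; python3 -m crank '{"hand":[0,0,0,0,0],"translation":[[0,0,0],[-0.02,0,0],[-0.05,0,0],[-0.09,0,0],[-0.13,0,0]],"dr":[[0,0,0],[0,0,0],[0,0,0],[0,0,0],[0,0,0]]}';  python3 -m crank '{"hand":[0,0,0,0,0],"translation":[[0,-0.01,0.04],[0,-0.025,0.085],[0,-0.04,0.13],[0,-0.055,0.175],[0,-0.07,0.22]],"dr":[[0,0,0],[0,0,0],[0,0,0],[0,0,0],[0,0,0]]}'; python3 -m crank '{"hand":[0,0,0,0,0],"translation":[[0,-0.013,0.04],[0,-0.028,0.084],[0,-0.043,0.128],[0,-0.058,0.172],[0,-0.073,0.216]],"dr":[[0,0,0],[0,0,0],[0,0,0],[0,0,0],[0,0,0]]}'
```

```text
time_s: 16.25
position: [0.641, 0.1995, 0.094]
tool_rot: [[-0.0, 1.0, -0.0], [-0.0, -0.0, -1.0], [-1.0, -0.0, 0.0]]
ft_force: [-0.4, 0.4, 1.2]
grip_width: 0.0854
time_s: 16.75
position: [0.6407, 0.1995, 0.2255]
tool_rot: [[-0.001, 1.0, -0.0], [-0.0, -0.0, -1.0], [-1.0, -0.001, 0.0]]
ft_force: [0.5, 0.4, 1.2]
grip_width: 0.0856
time_s: 17.25
position: [0.5701, -0.0221, 0.2244]
tool_rot: [[0.0, 1.0, 0.0], [-0.0, 0.0, -1.0], [-1.0, 0.0, 0.0]]
ft_force: [0.9, -0.5, 1.1]
grip_width: 0.0856
time_s: 17.75
position: [0.4971, -0.2381, 0.2244]
tool_rot: [[0.0, 1.0, 0.0], [-0.0, 0.0, -1.0], [-1.0, 0.0, 0.0]]
ft_force: [0.2, 0.3, 0.4]
grip_width: 0.0854
```

```bash
python3 -m crank '{"hand":[0,0,0,0,0],"translation":[[0,-0.012,0.03],[0,-0.022,0.0545],[0,-0.022,0.0545],[0.02,-0.022,0.0545],[0.05,-0.022,0.0545]],"dr":[[0,0,0],[0,0,0],[0,0,0],[0,0,0],[0,0,0]]}'; python3 -m crank '{"hand":[0,0,0,0,0],"translation":[[0.03,0,0],[0.06,0,0],[0.09,0,0],[0.112,0,0],[0.112,0,0]],"dr":[[0,0,0],[0,0,0],[0,0,0],[0,0,0],[0,0,0]]}'; python3 -m crank '{"hand":[30,60,80,255,255],"translation":[[0,0,0],[0,0,0],[0,0,0],[0,0,0],[0,0,0]],"dr":[[0,0,0],[0,0,0],[0,0,0],[0,0,0],[0,0,0]]}' 50; python3 -m crank '{"hand":[255,255,255,255,255],"translation":[[0,0,0],[0,0,0],[-0.005,0,0],[-0.02,0,0],[-0.04,0,0]],"dr":[[0,0,0],[0,0,0],[0,0,0],[0,0,0],[0,0,0]]}'
```

```text
time_s: 18.25
position: [0.4768, -0.2911, 0.1751]
tool_rot: [[0.003, 1.0, 0.0], [-0.003, 0.0, -1.0], [-1.0, 0.003, 0.003]]
ft_force: [0.6, 0.4, -0.7]
grip_width: 0.0854
time_s: 18.75
position: [0.4751, -0.2892, 0.0598]
tool_rot: [[-0.004, 1.0, 0.001], [0.004, 0.001, -1.0], [-1.0, -0.004, -0.004]]
ft_force: [-0.9, -0.1, -0.1]
grip_width: 0.0855
time_s: 19.25
position: [0.4763, -0.2916, 0.0638]
tool_rot: [[0.001, 1.0, 0.0], [-0.002, 0.0, -1.0], [-1.0, 0.001, 0.002]]
ft_force: [-2.6, -0.1, 7.1]
grip_width: 0.0471
time_s: 19.75
position: [0.4756, -0.2906, 0.1023]
tool_rot: [[-0.001, 1.0, -0.0], [0.001, -0.0, -1.0], [-1.0, -0.001, -0.001]]
ft_force: [0.7, 0.3, -0.6]
grip_width: 0.0468
```

```bash
python3 -m crank '{"hand":[255,255,255,255,255],"translation":[[-0.012,0,-0.008],[-0.02,0,-0.03],[-0.02,0,-0.064],[-0.02,0,-0.098],[-0.02,0,-0.132]],"dr":[[0,0,0],[0,0,0],[0,0,0],[0,0,0],[0,0,0]]}'; python3 -m crank '{"hand":[255,255,255,255,255],"translation":[[0,0,-0.034],[0,0,-0.068],[0,0,-0.102],[0,0,-0.136],[0,0,-0.17]],"dr":[[0,0,0],[0,0,0],[0,0,0],[0,0,0],[0,0,0]]}'; python3 -m crank '{"hand":[255,255,255,255,255],"translation":[[0,0.003,-0.034],[0,0.014,-0.063],[0,0.034,-0.086],[0,0.06,-0.098],[0,0.09,-0.098]],"dr":[[0,0,0],[0,0,0],[0,0,0],[0,0,0],[0,0,0]]}'
```

```text
time_s: 20.25
position: [0.4756, -0.1572, 0.1224]
tool_rot: [[0.0, 1.0, -0.0], [0.0, -0.0, -1.0], [-1.0, 0.0, -0.0]]
ft_force: [0.3, 0.2, -0.7]
grip_width: 0.0471
time_s: 20.75
position: [0.4754, 0.0129, 0.1224]
tool_rot: [[-0.0, 1.0, 0.0], [0.0, 0.0, -1.0], [-1.0, -0.0, -0.0]]
ft_force: [1.6, -0.3, -1.5]
grip_width: 0.0466
time_s: 21.25
position: [0.5659, 0.1114, 0.1225]
tool_rot: [[-0.0, 1.0, 0.003], [0.0, 0.003, -1.0], [-1.0, -0.0, -0.0]]
ft_force: [-0.8, -0.5, -0.2]
grip_width: 0.0469
```

```bash
python3 -m crank '{"hand":[255,255,255,255,255],"translation":[[0,0.025,0.002],[0,0.05,0.002],[0,0.066,0.002],[0,0.0725,0.002],[0,0.0725,0.002]],"dr":[[0,0,0],[0,0,0],[0,0,0],[0,0,0],[0,0,0]]}'; python3 -m crank '{"hand":[255,255,255,255,255],"translation":[[0.012,0,0],[0.025,0,0],[0.036,0,0],[0.044,0,0],[0.0455,0,0]],"dr":[[0,0,0],[0,0,0],[0,0,0],[0,0,0],[0,0,0]]}'; python3 -m crank '{"hand":[255,255],"translation":[[0.001,0,0],[0.001,0,0]],"dr":[[0,0,0],[0,0,0]]}'
```

```text
time_s: 21.75
position: [0.6383, 0.1073, 0.1218]
tool_rot: [[-0.001, 1.0, 0.0], [0.0, 0.0, -1.0], [-1.0, -0.001, -0.0]]
ft_force: [0.2, -1.1, -1.7]
grip_width: 0.0464
time_s: 22.25
position: [0.638, 0.1071, 0.0761]
tool_rot: [[-0.001, 1.0, 0.0], [0.0, 0.0, -1.0], [-1.0, -0.001, -0.0]]
ft_force: [-3.1, 0.3, 5.6]
grip_width: 0.0466
time_s: 22.45
position: [0.6383, 0.1071, 0.0761]
tool_rot: [[0.0, 1.0, 0.0], [0.0, 0.0, -1.0], [-1.0, 0.0, -0.0]]
ft_force: [-3.0, -0.5, 3.9]
grip_width: 0.0468
```

```bash
python3 -m crank '{"hand":[255,80,60,30,0],"translation":[[-0.0005,0,0],[-0.0005,0,0],[-0.0005,0,0],[-0.0005,0,0],[-0.0005,0,0]],"dr":[[0,0,0],[0,0,0],[0,0,0],[0,0,0],[0,0,0]]}'; python3 -m crank '{"hand":[0,0,0,0,0],"translation":[[0,0,0],[-0.02,0,0],[-0.05,0,0],[-0.09,0,0],[-0.13,0,0]],"dr":[[0,0,0],[0,0,0],[0,0,0],[0,0,0],[0,0,0]]}'; python3 -m crank '{"hand":[0,0,0,0,0],"translation":[[-0.02,-0.02,0],[-0.04,-0.06,0.02],[-0.04,-0.1,0.04],[-0.04,-0.14,0.06],[-0.04,-0.16,0.08]],"dr":[[0,0,0],[0,0,0],[0,0,0],[0,0,0],[0,0,0]]}'
python3 - <<'E'
from h import *
np.set_printoptions(precision=4,suppress=True)
O=[]
for n in("scene","side"):
    c=cams.calibration(n);im,d=cams.get_image(n);W=world(c,d);O.append(im[60:340,80:380])
    k=(d>0)&(cv2.inRange(cv2.cvtColor(im,cv2.COLOR_BGR2HSV),(5,120,40),(20,255,255))>0)
    for x,y in((.6305,-.0735),(.634,.018),(.638,.109),(.6415,.2005)):
        P=W[k&(np.hypot(W[...,0]-x,W[...,1]-y)<.045)&(W[...,2]>.025)&(W[...,2]<.12)]
        if len(P)>50:print(n,fit(P),fit(P)[:2]-[x,y])
cv2.imwrite('pics/p3.png',np.hstack(O))
E
```

```text
time_s: 22.95
position: [0.6385, 0.107, 0.0762]
tool_rot: [[0.0, 1.0, -0.0], [-0.0, -0.0, -1.0], [-1.0, 0.0, 0.0]]
ft_force: [-0.6, -0.5, 0.1]
grip_width: 0.0853
time_s: 23.45
position: [0.6382, 0.107, 0.2075]
tool_rot: [[-0.001, 1.0, 0.0], [0.0, 0.0, -1.0], [-1.0, -0.001, -0.0]]
ft_force: [0.7, -0.7, 0.3]
grip_width: 0.0855
time_s: 23.95
position: [0.4758, 0.0268, 0.2468]
tool_rot: [[0.0, 1.0, 0.001], [-0.0, 0.001, -1.0], [-1.0, 0.0, 0.0]]
ft_force: [1.1, -0.3, 0.4]
grip_width: 0.0851
scene [ 0.6303 -0.0743  0.0183] [-0.0002 -0.0008]
scene [0.6369 0.021  0.0207] [0.0029 0.003 ]
scene [0.6381 0.1055 0.0246] [ 0.0001 -0.0035]
scene [0.6397 0.1985 0.0284] [-0.0018 -0.002 ]
side [ 0.6285 -0.0716  0.0177] [-0.002   0.0019]
side [0.6339 0.0235 0.0202] [-0.0001  0.0055]
side [0.6364 0.1077 0.0246] [-0.0016 -0.0013]
side [0.6389 0.2003 0.0287] [-0.0026 -0.0002]
```

View pics/p3.png

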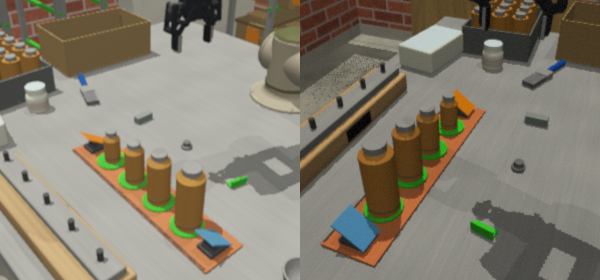

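All four bottles stand upright on the pads in the right order: left crop at (112,148), (134,165), (158,180) and (190,198). Their offsets from the pad centres are about 6 mm or less. I'm handing in.

```bash
python3 -c "
from rig import env;print(env.close_job())"
```

```text
the job is handed in; nothing more can be done
None
```

The four amber bottles now stand upright on the green pads, with the smallest next to the orange card (pad_4) and the largest next to the blue card (pad_1). I handed the job in at about 24 s, with the gripper open and clear of everything. No verdict was reported.

- **Final check:** the last pictures from both fixed cameras show every bottle upright and in the right order. Three bottles measured within about 3.5 mm of their pad centres. The medium one may sit 4–6 mm off along the row towards the blue card. That fit is less certain because a neighbouring bottle partly hides it, and the radius came out too small. I left it as it was.
- **Disagreements:**
  - The two fixed cameras differed by about 5 mm on the pad positions, so I used a value between them and the wrist camera.
  - The finger-width reading ran about 5 mm below the real bottle diameters. On the first grasp this looked like a slip, but a camera check showed the bottle had lifted.
- **Forces:** the highest wrist force I read was about 15 N, when setting down the medium bottle.

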